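# Close the test-kit box: fold its sprung flap over and tuck it beneath the lip

### The job

The blue water-test box has been left with its white hinged flap standing open. Using the fingertips only, fold the flap over onto the box, keep it pressed down and push it along so that its free edge slides beneath the orange retaining lip as far as it goes, then let go, leaving the lip to hold the springy flap shut. Touch and push only: do not pinch the flap, do not lift the box or shove it about, and leave everything else on the shelf where it stands.

Things in the scene. Friction and masses are not known exactly. Their poses are not given: they have to be found in the camera images.
- kit: Loose blue open-topped test-kit box, 0.7 to 0.9 kg, 150 x 120 x 46 mm (its x, y, z), standing on the shelf; origin at the centre of its underside, z up. Its x axis points from the hinge side to the lip side; the hinge runs along y.
- hinge_axis (a point): Middle of the hinge axis, fixed on the box at (-69, 0, 49) mm in the box's frame.
- lip_edge (a point): Middle of the orange lip's lower edge that faces the hinge, fixed on the box at (48, 0, 57) mm in its frame: mouth of the slot. The lip spans the full 120 mm width, from x = 48 to 75 mm, 57 to 67 mm above the shelf, on a post at each end; the slot beneath is 104 mm wide.
- flap (a joint): Hinge angle of the flap, rad: 0 = folded down level, 1.57 = upright, more = leaning back away from the lip; stops at 0 and 2.2. A weak spring (0.05 N m/rad about 1.8 rad, a little friction) stands it open again when let go: some 0.4 N at the free edge when closed. Tucked and let go, it rises against the lip and reads about 0.05.
- tuck (a joint): How far the flap is drawn out in its own plane, away from the hinge, in slotted hinge eyes, m: 0 = fully in (at the start), stop at 0.016. About 1 N of friction, no spring. Folded down at 0 the free edge clears the lip by 5 mm; at 0.016 it lies 11 mm beneath it. Drawn out before it is down, it lands on top of the lip.
- flap_pad (a point): Point on the flap's outer face (uppermost when folded down, turned away from the lip when open), 58 mm from the hinge axis when tuck = 0, midway across: centre of the ridged grey pushing area. Its frame's x points from the hinge to the free edge, z out of the outer face.
- flap_edge (a point): Middle of the flap's free edge, 112 mm from the hinge axis when tuck = 0; axes as flap_pad. The flap is 96 mm wide, 4 mm thick (2 mm to each side of the hinge axis plane). An orange cross rib 5 mm wide, 80 mm long, 4 mm high stands on its outer face 82 to 87 mm from the hinge: push its hinge side, or let friction drag the flap.
- flap_outer: The flap's white outer skin (2 mm) with the rib; origin on the hinge axis when tuck = 0.
- flap_lining: The flap's white inner skin (2 mm), which faces the box when closed; set back 5 mm from the edges. Touched together with the outer skin it counts as pinched.
- tub: Bystander: closed green flip-top tub, 96 x 96 x 98 mm, origin under its centre.
- pump: Bystander: black air pump with a toggle switch, 130 x 85 x 71 mm, origin under its centre.
- scraper: Bystander: stainless scraper handle lying along its x, from -95 to +101 mm, 66 mm wide at the head, 12 mm high; origin underneath.
- stand: Bystander: white vial stand, 100 x 44 x 34 mm, origin under its centre; beyond the box's lip side.
- vial_a: Bystander: capped glass vial upright in the stand, 22 mm diameter, 72 mm long, top 80 mm above the shelf; origin under its centre.
- vial_b: Bystander: second vial, same as the first.
- drops_a: Bystander: dropper bottle with red cap, 29 mm diameter, 60 mm high, beside the box at its +y side; origin under its centre.
- drops_b: Bystander: dropper bottle with yellow cap, same size, at the box's -y side.

How it is judged:
By the outcome, as a careful person would: the job done as asked, in the order asked, and still so for the second after the job is handed in, with the robot touching nothing.
It also fails if it takes over 40 s, if anything falls off the work surface, if the arm or the gripper's body presses on something with over 40 N, if the wrist force passes 120 N, or if a joint passes its speed limit or range.

### The arm

A 6-joint arm with a two-finger parallel gripper is mounted at the origin on the work surface. World frame = base frame: x ahead of the robot, y to its left, z up, the work surface at z = 0. Lengths are in m, angles in rad, forces in N, time in s.
With the tool pointing down it reaches from about 0.325 to 0.85 m from the base axis. Payload 15.5 kg.
Tool frame: the origin (TCP) lies midway between the tips of the shut fingers; the grasp point (between the pads) lies 19 mm behind it (ctrl.pinch_z is the distance from the TCP to the grasp point, in m); z points along the fingers, y is the line along which they close (so a half turn about z gives the same grasp; the last joint's range is limited). The gripper opens to 91 mm and grips with 3 to 60 N. Pads are 32 mm wide; open, the fingers measure 118 mm over their backs; the gripper's body (76 mm by 178 mm) begins 60 mm behind the grasp point.
Start: joints at [1.056, 0.494, 1.345, -0, 1.302, -0.096], TCP at [0.254, 0.571, 0.178] pointing down, gripper open.
Joint ranges: [-2.91, 2.91], [-0.82, 2.16], [0.22, 2.67], [-1.22, 4.37], [0.12, 2.79], [-3.08, 3.08]. Speed limits (rad/s): [1.89, 1.89, 2.57, 3.01, 3.01, 3.01].

### API

Orientations are given as a rotation vector (axis times angle).
In Python, from station import ctrl gives the robot as it stands. The module is installed in compiled form; this text tells all that it offers.
- The arm moves only by the tool servo_tool, never from a script. Its argument "targets" is text: rows parted by semicolons, each of 7 numbers parted by spaces: the shift along the tool's x, y, z in m, then the turn, a rotation vector about the tool's x, y, z in rad, then the opening, from 0 (shut) to 1 (fully open). In form: x y z rx ry rz fingers; .... A call has 1 to 20 rows; each row shifts and turns the commanded pose from where the row before left it, along the tool's axes as they then stand; what a row does not reach is not made up. A row lasts 1/12 s, in which the tool goes at most 41.7 mm and 7.16 degrees, less where a joint would pass 70% of its speed; a pose out of reach is approached as far as the arm can. A call is refused whole if a number of a shift passes 0.0417 or a number of a turn 0.125, either way. A call with a gripper value outside its range is refused whole. The fingers move at their own pace and stop on an object; "newtons" is the grip in N (left out, the last holds). Time passes only in rows, so rows that do not move let the fingers close. It gives the time, the measured TCP pose, the force, the opening and the grip force at its end, in the units of the state.
- ctrl.state(): the state, without advancing time (a new reading comes with each control period).
- ctrl.read_camera(name): name is "scene" or "top" or "wrist"; returns the picture (480x640x3 uint8, red, green, blue); there is no depth.
- ctrl.camera_params(name): a dict with "fx", "fy", "cx", "cy" (pixels), "k1" (the pictures are not rectified: a ray, as slopes to the right and down, at radius r is drawn at 1 + k1 r^2 times it, then the intrinsics apply), "extrinsics" (4x4, takes a point from world to camera coordinates). Camera axes: x right, y down, z forward; pixel columns grow to the right and rows downward; lengths in m; the calibration is good to about 2 mm. A picture is of the moment at which its call begins: read the wrist's pose just before it. camera_params takes no time and is no camera call; for the wrist camera it gives the pose at the moment of the call.
- ctrl.close_job(): hands the job in; it is judged then, once.
Trained networks look in the newest picture that a camera, given by its name, has taken for a name from the list of things; names that differ only in an ending like _2 or _b are one class to them, and where a whole thing is asked for, a point or a joint stands for the part that bears it (a point fixed in the world has none). Each returns a list of dicts, best first, with "score" (0 to 1); they miss things now and then, are a little off and sometimes report something else, mostly with a low value. They report only what shows in the picture. A call takes as long as a camera call.
- ctrl.boxes_of(label, camera): "centre" ([x, y, z] in m, in world coordinates, good to about 4 mm: the middle of the surface that is visible of it).
- ctrl.trace(label, camera): "mask" (480x640 bool, what is visible of it).
- ctrl.place_of(label, camera): "centre" ([x, y, z] in m, in world coordinates, good to about 4 mm: a listed point, or the origin of a listed thing).
The state is a dict: "t": time; "joints": joint angles; "joint_velocities": joint speeds; "joint_efforts": joint torques, N m; "tool_pos": TCP position; "tool_rot": TCP orientation; "wrist_force": force on the tool from outside, world axes, zero at the start; "moment": the same for the moment, N m; "grip_width": opening from 0.0 (shut) to 1.0 (fully open); "gripper_force": force on a finger pad.
Only numpy, scipy, OpenCV 4.12 (cv2) and the standard library are available. Lean on these libraries where they do the work, as an engineer would, in place of code of your own. Each camera call takes 0.05 s, during which the arm holds its last target. There are 200 camera calls.

## Working session

There is one attempt and no reset: what is moved stays moved. The work goes in short steps, Python scripts to look and compute and a tool call to move; the robot and the scene stay as the last step left them, time stands still between calls to the robot, and variables do not carry over. Pictures are saved under pics/ and viewed, at most 10 in all, crops included, and the job is handed in when it is done.

Besides the shell and the picture viewer there is one more tool, called after "Emit:" as name(argument=value, ...) on one line, values as JSON. servo_tool: Moves the arm, as the interface text tells. Its arguments: {"type":"object","properties":{"targets":{"type":"string"},"newtons":{"type":"number"}},"required":["targets"]}

```bash
mkdir -p pics
python3 - <<'E'
from station import ctrl
import cv2,numpy as np
np.set_printoptions(precision=4,suppress=True)
s=ctrl.state();print(s['t'],s['tool_pos'],s['tool_rot'],s['grip_width'])
for c in("scene","top"):
    cv2.imwrite(f"pics/{c}0.png",ctrl.read_camera(c)[:,:,::-1])
    for l in("kit","hinge_axis","lip_edge","flap_pad","flap_edge","drops_a","drops_b","stand","tub","pump"):
        r=ctrl.place_of(l,c)
        print(c,l,[(np.round(q['centre'],4),round(q['score'],2)) for q in r[:2]])
E
```

```text
0.0 [0.2539 0.5706 0.1776] [-0.653  -3.0726  0.0019] 1.0016174842753116
scene kit [(array([ 0.5638,  0.1326, -0.0007]), 0.72)]
scene hinge_axis [(array([0.495 , 0.1071, 0.0533]), 0.57)]
scene lip_edge [(array([0.6084, 0.1453, 0.056 ]), 0.91)]
scene flap_pad []
scene flap_edge [(array([ 0.6018,  0.4798, -0.0048]), 0.59), (array([0.4645, 0.0976, 0.1556]), 0.56)]
scene drops_a [(array([ 0.6105,  0.0327, -0.0003]), 0.62)]
scene drops_b [(array([ 0.6105,  0.0327, -0.0003]), 0.62)]
scene stand [(array([0.6986, 0.1703, 0.0018]), 0.95)]
scene tub [(array([ 0.6031,  0.4796, -0.0013]), 0.92), (array([0.4953, 0.1086, 0.0528]), 0.38)]
scene pump [(array([ 0.5362, -0.4892, -0.0032]), 0.69)]
top kit [(array([ 0.5586,  0.129 , -0.0009]), 0.73), (array([0.6958, 0.1708, 0.0013]), 0.63)]
top hinge_axis [(array([0.4885, 0.1059, 0.0488]), 0.8), (array([0.4936, 0.1089, 0.0459]), 0.5)]
top lip_edge [(array([0.6038, 0.1459, 0.0627]), 0.95)]
top flap_pad []
top flap_edge [(array([0.4681, 0.0965, 0.1538]), 0.54)]
top drops_a [(array([ 0.6105,  0.037 , -0.0029]), 0.56), (array([0.5176, 0.2232, 0.0029]), 0.47)]
top drops_b [(array([ 0.6105,  0.037 , -0.0029]), 0.56), (array([0.5176, 0.2232, 0.0029]), 0.47)]
top stand [(array([0.6947, 0.1714, 0.0012]), 0.6), (array([0.6   , 0.4784, 0.0026]), 0.51)]
top tub [(array([0.6023, 0.4799, 0.004 ]), 0.83), (array([0.4673, 0.0992, 0.1548]), 0.7)]
top pump [(array([ 0.533 , -0.4927, -0.004 ]), 0.7)]
```

View pics/scene0.png

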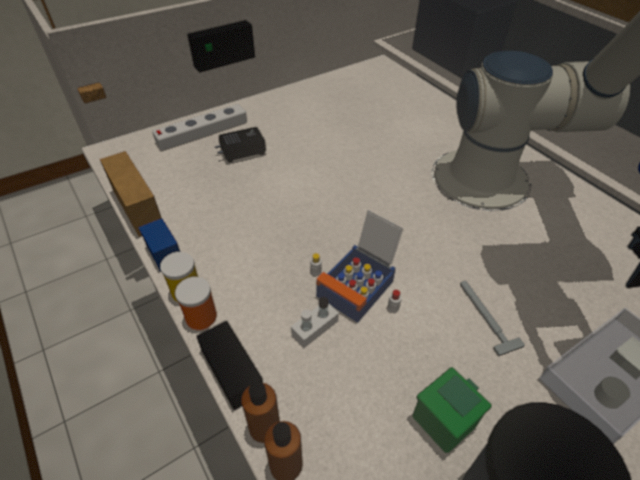

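View pics/top0.png

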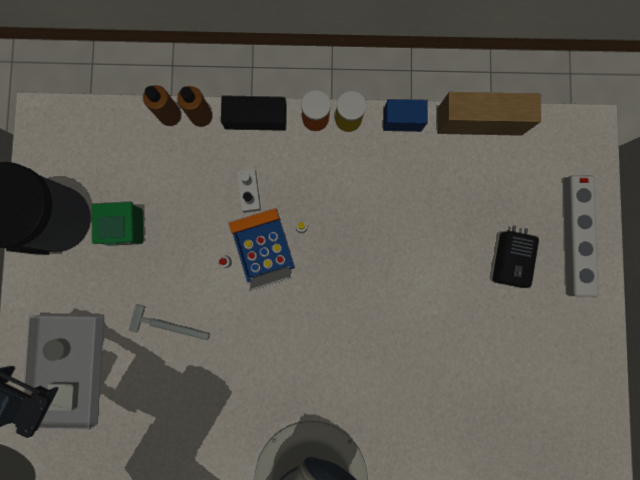

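The scene view shows the open flap at about (380,238), the box at (357,282) and the orange lip at (342,290). The top view shows the box at (262,247), with the hinge towards the robot and yaw about 0.325 rad. First I'll turn the tool so its y axis lies along box x, shut the fingers, then move behind the flap.

Emit:
servo_tool(targets="0 0 0 0 0 0.1034 0;0 0 0 0 0 0.1034 0;0 0 0 0 0 0.1034 0;0 0 0 0 0 0.1034 0;0 0 0 0 0 0.1034 0;0 0 0 0 0 0.1034 0;0 0 0 0 0 0.1034 0;0 0 0 0 0 0.1034 0", newtons=30)

```text
t: 1.77
tool_pos: [0.2542, 0.571, 0.1782]
tool_rot: [1.84, 2.547, -0.0]
wrist_force: [-0.7, -0.7, 0.5]
grip_width: 0.447
gripper_force: 0.0
```

Emit:
servo_tool(targets="-0.017 0.0007 0 0 0 0 0;-0.03 0.0007 0 0 0 0 0;-0.03 0.0007 0 0 0 0 0;-0.03 0.0007 0 0 0 0 0;-0.03 0.0007 0 0 0 0 0;-0.03 0.0007 0 0 0 0 0;-0.03 0.0007 0 0 0 0 0;-0.03 0.0007 0 0 0 0 0;-0.03 0 0 0 0 0 0;-0.03 0 0 0 0 0 0;-0.03 0 0 0 0 0 0;-0.03 0 0 0 0 0 0;-0.03 0 0 0 0 0 0;-0.03 0 0 0 0 0 0;-0.03 0 0 0 0 0 0;-0.03 0 0 0 0 0 0;-0.03 0 0 0 0 0 0;-0.019 0 0 0 0 0 0;0 0 0 0 0 0 0;0 0 0 0 0 0 0")

```text
t: 3.43
tool_pos: [0.4244, 0.0831, 0.1783]
tool_rot: [1.836, 2.549, 0.0]
wrist_force: [-0.9, -0.2, 0.3]
grip_width: 0.004
gripper_force: 0.0
```

Run:
```python
from station import ctrl
import cv2,numpy as np
from scipy.spatial.transform import Rotation as R
np.set_printoptions(precision=4,suppress=True)
s=ctrl.state();print(s['t'],s['tool_pos'],s['wrist_force'],s['grip_width']);print(R.from_rotvec(s['tool_rot']).as_matrix(),s['joints'])
cv2.imwrite("pics/w1.png",ctrl.read_camera("wrist")[:,:,::-1])
for l in("kit","hinge_axis","lip_edge","flap_pad","flap_edge"):
    print(l,[(np.round(q['centre'],4),round(q['score'],2)) for q in ctrl.place_of(l,"wrist")[:2]])
```

```text
3.4333 [0.4244 0.0831 0.1783] [-0.9011 -0.209   0.2961] 0.00355957549239708
[[-0.317   0.9484  0.0002]
 [ 0.9484  0.317   0.0001]
 [ 0.      0.0002 -1.    ]] [ 0.0549  0.2232  1.7928  0.0001  1.1254 -0.2677]
kit [(array([0.5573, 0.1268, 0.0036]), 0.72)]
hinge_axis [(array([0.4962, 0.1128, 0.0484]), 0.89)]
lip_edge [(array([0.6064, 0.1426, 0.0611]), 0.68), (array([0.4961, 0.1108, 0.0505]), 0.54)]
flap_pad [(array([0.4765, 0.1053, 0.1053]), 0.8)]
flap_edge [(array([0.4618, 0.0997, 0.1491]), 0.87)]
```

View pics/w1.png

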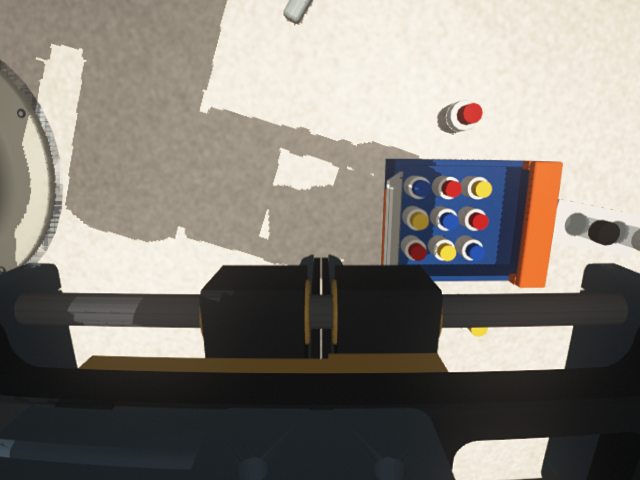

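The wrist view shows the box at (385–560,160–285), its lip corners at (530,163), (562,163), (545,287) and (515,287), and the flap edge-on at (390,220). I'll back-project the lip corners to get a better pose.

Run:
```python
from station import ctrl
import cv2,numpy as np
np.set_printoptions(precision=4,suppress=True)
p=ctrl.camera_params("wrist");T=np.array(p['extrinsics']);im=cv2.imread("pics/w1.png").astype(int)
m=((im[:,:,2]>170)&(im[:,:,1]>60)&(im[:,:,1]<150)&(im[:,:,0]<90)).astype(np.uint8);m[:,:490]=0
c=max(cv2.findContours(m,0,2)[0],key=cv2.contourArea)
q=cv2.approxPolyDP(c,5,True)[:,0,:].astype(float);print(q)
def back(u,z):
    d=np.array([(u[0]-p['cx'])/p['fx'],(u[1]-p['cy'])/p['fy']]);x=d.copy()
    for _ in range(20): x=d/(1+p['k1']*(x@x))
    r=T[:3,:3].T@np.r_[x,1];o=-T[:3,:3].T@T[:3,3]
    return o+r*(z-o[2])/r[2]
P=np.array([back(u,.067) for u in q]);print(P)
for i in range(len(P)):
    d=P[(i+1)%len(P)]-P[i];print(np.linalg.norm(d),np.degrees(np.arctan2(d[1],d[0])))
print(P.mean(0)[:2])
```

```text
[[559. 162.]
 [535. 163.]
 [519. 286.]
 [544. 286.]]
[[0.6054 0.2111 0.067 ]
 [0.5845 0.2027 0.067 ]
 [0.6215 0.0933 0.067 ]
 [0.6456 0.1011 0.067 ]]
0.02250976546756047 -157.9434764226828
0.11547458100462941 -71.31086918964071
0.025310446110215955 18.058171664071274
0.11710987933591745 110.07775803864672
[0.6143 0.1521]
```

Run:
```python
from station import ctrl
import cv2,numpy as np
s=ctrl.state();p=ctrl.camera_params("wrist");T=np.array(p['extrinsics'])
from scipy.spatial.transform import Rotation as R
M=R.from_rotvec(s['tool_rot']).as_matrix()
def px(l,y=0,x=0):
    c=T[:3,:3]@(np.array(s['tool_pos'])+M@np.array([x,y,-l]))+T[:3,3];a=c[:2]/c[2];a=a*(1+p['k1']*a@a)
    return np.round([a[0]*p['fx']+p['cx'],a[1]*p['fy']+p['cy']]),c[2]
for l in(0,.02,.04,.06,.08):
    for x in (-.016,.016): print(l,x,[px(l,y,x)[0].tolist() for y in(-.0135,.0135)],px(l)[1])
im=ctrl.read_camera("scene")
p2=ctrl.camera_params("scene");E=np.array(p2['extrinsics'])
c=E[:3,:3]@np.array(s['tool_pos'])+E[:3,3];u=int(c[0]/c[2]*p2['fx']+p2['cx']);v=int(c[1]/c[2]*p2['fy']+p2['cy']);print(u,v)
cr=im[max(0,v-90):v+90,max(0,u-120):u+120,::-1]
cv2.imwrite("pics/s2.png",cv2.resize(cr,None,fx=3,fy=3,interpolation=cv2.INTER_CUBIC))
```

```text
0 -0.016 [[298.0, 292.0], [343.0, 292.0]] 0.2155540744021688
0 0.016 [[298.0, 241.0], [343.0, 241.0]] 0.2155540744021688
0.02 -0.016 [[296.0, 306.0], [345.0, 306.0]] 0.19611091850372117
0.02 0.016 [[295.0, 250.0], [346.0, 250.0]] 0.19611091850372117
0.04 -0.016 [[294.0, 322.0], [347.0, 322.0]] 0.17666776260527353
0.04 0.016 [[292.0, 261.0], [348.0, 261.0]] 0.17666776260527353
0.06 -0.016 [[290.0, 342.0], [350.0, 342.0]] 0.15722460670682592
0.06 0.016 [[289.0, 274.0], [352.0, 274.0]] 0.15722460670682592
0.08 -0.016 [[286.0, 367.0], [354.0, 367.0]] 0.1377814508083783
0.08 0.016 [[284.0, 292.0], [356.0, 292.0]] 0.1377814508083783
394 200
```

View pics/s2.png

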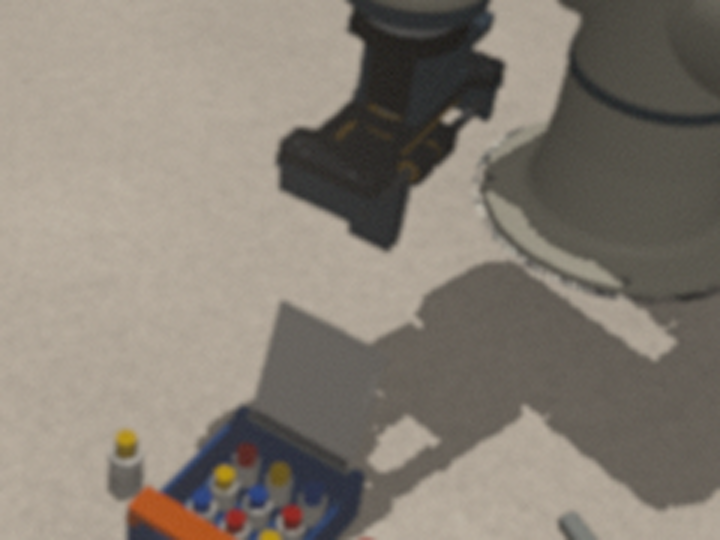

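The finger carriers are wide along tool y, so I'll turn the tool 90° to put its narrow side (x) along box x. Then I'll descend behind the flap.

Emit:
servo_tool(targets="0 0 0 0 0 0.1203 0;0 0 0 0 0 0.1203 0;0 0 0 0 0 0.1203 0;0 0 0 0 0 0.1203 0;0 0 0 0 0 0.1203 0;0 0 0 0 0 0.1203 0;0 0 0 0 0 0.1203 0;0 0 0 0 0 0.1203 0;0 0 0 0 0 0.1203 0;0 0 0 0 0 0.1203 0;0 0 0 0 0 0.1203 0;0 0 0 0 0 0.1203 0;0 0 0 0 0 0.1203 0;0 0 0.021 0 0 0 0;0 0 0.021 0 0 0 0;0 0 0.021 0 0 0 0;0 0 0 0 0 0 0")

```text
t: 5.2
tool_pos: [0.4221, 0.0839, 0.1126]
tool_rot: [-3.098, -0.519, 0.007]
wrist_force: [-0.8, 0.2, 0.4]
grip_width: 0.003
gripper_force: 0.0
```

Emit:
servo_tool(targets="0.008 0 0 0 0 0 0;0.008 0 0 0 0 0 0;0.008 0 0 0 0 0 0;0.006 0 0 0 0 0 0;0.006 0 0 0 0 0 0;0.006 0 0 0 0 0 0;0.006 0 0 0 0 0 0;0.006 0 0 0 0 0 0;0 0 0 0 0 0 0")

```text
t: 5.95
tool_pos: [0.4765, 0.1017, 0.1153]
tool_rot: [3.098, 0.519, 0.001]
wrist_force: [0.1, 0.1, -0.5]
grip_width: 0.009
gripper_force: 0.0
```

```bash
cat > look.py <<'E'
from station import ctrl
import cv2,numpy as np,sys
np.set_printoptions(precision=4,suppress=True)
s=ctrl.state();print(s['t'],s['tool_pos'],s['wrist_force'])
d=np.array(s['tool_pos'])[:2]-[.558,.130];c,n=np.cos(.33),np.sin(.33)
print("box frame",d@[c,n],d@[-n,c])
im=ctrl.read_camera("scene")[:,:,::-1]
cv2.imwrite(f"pics/{sys.argv[1]}.png",cv2.resize(im[170:340,260:460],None,fx=3.5,fy=3.5,interpolation=2))
for l in("kit","lip_edge","flap_pad","flap_edge"):
    print(l,[(np.round(q['centre'],4),round(q['score'],2)) for q in ctrl.place_of(l,"scene")[:1]])
E
python3 look.py s3
```

```text
5.95 [0.4765 0.1017 0.1153] [ 0.1176  0.057  -0.5293]
box frame -0.0863246621952001 -0.00039270730384990905
kit [(array([ 0.5634,  0.13  , -0.0034]), 0.75)]
lip_edge [(array([ 0.5184,  0.2217, -0.0003]), 0.69)]
flap_pad [(array([0.4951, 0.1106, 0.1124]), 0.5)]
flap_edge [(array([0.4936, 0.1086, 0.1593]), 0.49)]
```

View pics/s3.png

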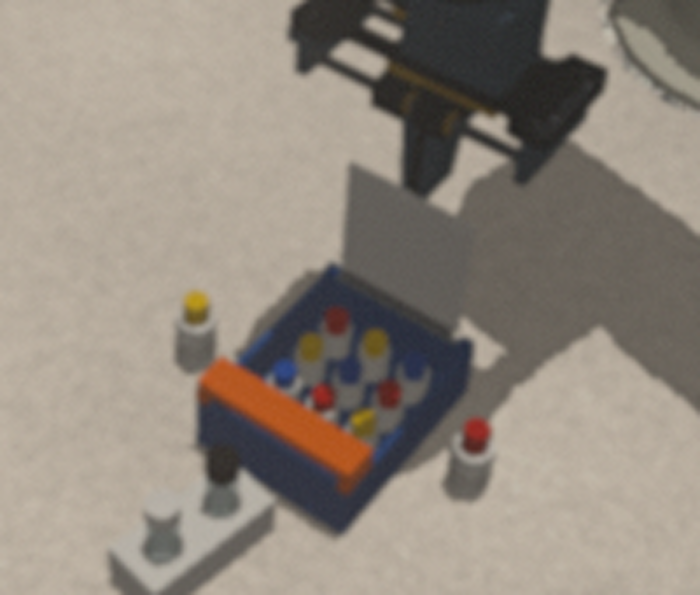

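The crop shows the fingers behind the near-upright flap (flap corner at (350,165)), with the box undisturbed. Next I'll fold along the arc to about 15°.

Emit:
servo_tool(targets="0.0057 0 0.0003 0 0 0 0;0.0057 0 0.0006 0 0 0 0;0.0057 0 0.0008 0 0 0 0;0.0055 0 0.0015 0 0 0 0;0.0054 0 0.002 0 0 0 0;0.0052 0 0.0026 0 0 0 0;0.0049 0 0.003 0 0 0 0;0.0047 0 0.0034 0 0 0 0;0.0044 0 0.0037 0 0 0 0;0.0040 0 0.0042 0 0 0 0;0.0036 0 0.0045 0 0 0 0;0.0033 0 0.0047 0 0 0 0;0.0027 0 0.005 0 0 0 0;0.0023 0 0.0053 0 0 0 0;0.002 0 0.0054 0 0 0 0;0 0 0 0 0 0 0")

```text
t: 7.53
tool_pos: [0.5363, 0.1225, 0.067]
tool_rot: [-3.098, -0.519, 0.003]
wrist_force: [-1.4, 0.6, -0.1]
grip_width: 0.005
gripper_force: 0.1
```

```bash
python3 look.py s4
```

```text
7.5333 [0.5363 0.1225 0.067 ] [-1.4308  0.5685 -0.1461]
box frame -0.022939698230208857 -6.106101468540169e-05
kit [(array([ 0.5621,  0.1334, -0.0011]), 0.67)]
lip_edge [(array([0.6063, 0.1451, 0.0511]), 0.62)]
flap_pad [(array([0.5393, 0.123 , 0.0905]), 0.73)]
flap_edge [(array([0.5794, 0.1357, 0.1186]), 0.63)]
```

View pics/s4.png

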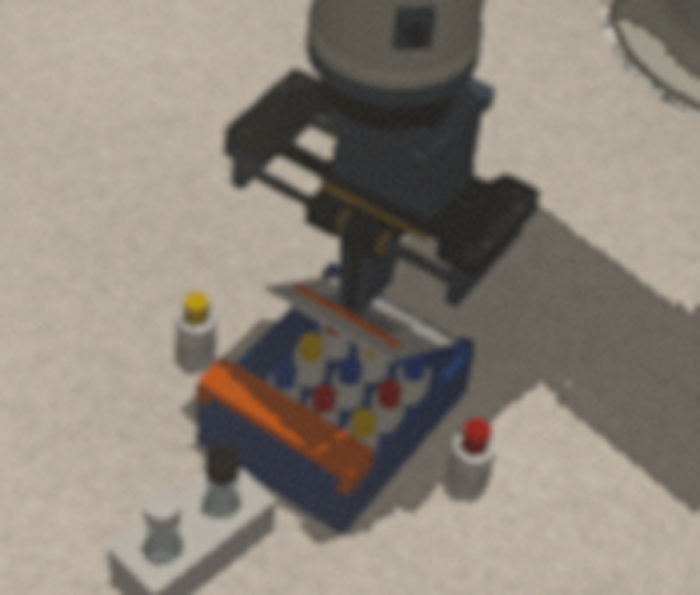

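Run:
```python
from station import ctrl
import numpy as np
p=ctrl.camera_params("scene");T=np.array(p['extrinsics'])
c,n=np.cos(.33),np.sin(.33)
def pr(b):
    w=np.array([.558+c*b[0]-n*b[1],.130+n*b[0]+c*b[1],b[2]]);q=T[:3,:3]@w+T[:3,3];a=q[:2]/q[2];a=a*(1+p['k1']*a@a)
    u=np.array([a[0]*p['fx']+p['cx'],a[1]*p['fy']+p['cy']]);return np.round((u-[260,170])*3.5).tolist()
print("lip",pr([.048,.06,.067]),pr([.048,-.06,.067]),"tipfront",pr([-.007,0,.067]),"tip",pr([-.023,0,.067]))
for t in(10,20,30,40):
    h=np.radians(t);f=lambda s,y,o:pr([-.069+s*np.cos(h)-o*np.sin(h),y,.049+s*np.sin(h)+o*np.cos(h)])
    print(t,"rib",f(.0845,.04,.006),f(.0845,-.04,.006),"edge",f(.112,.048,0),f(.112,-.048,0))
s=ctrl.state();print(s['wrist_force'],s['moment'])
```

```text
lip [372.0, 443.0] [218.0, 351.0] tipfront [342.0, 343.0] tip [356.0, 328.0]
10 rib [376.0, 390.0] [275.0, 330.0] edge [362.0, 426.0] [239.0, 352.0]
20 rib [383.0, 371.0] [280.0, 312.0] edge [369.0, 402.0] [244.0, 329.0]
30 rib [391.0, 352.0] [287.0, 292.0] edge [378.0, 376.0] [253.0, 303.0]
40 rib [400.0, 331.0] [296.0, 272.0] edge [391.0, 348.0] [264.0, 276.0]
[-1.11453399  0.25712813 -0.25198296] [-0.11377172  0.21942426 -0.01794617]
```

By projection, the rib ends in the crop (295,290)–(395,345) put the flap at about 35°. That is higher than the nominal TCP height implies, so the real tips seem to sit above the TCP. I'll go straight down in small steps and watch the force.

Emit:
servo_tool(targets="0 0 0.004 0 0 0 0;0 0 0.004 0 0 0 0;0 0 0.004 0 0 0 0;0 0 0 0 0 0 0")

```text
t: 8.12
tool_pos: [0.5363, 0.1225, 0.0553]
tool_rot: [-3.098, -0.519, 0.002]
wrist_force: [0.3, -0.3, 0.1]
grip_width: 0.008
gripper_force: 0.2
```

Run:
```python
from station import ctrl
import cv2,numpy as np
s=ctrl.state();print(s['tool_pos'],s['wrist_force'])
w=ctrl.read_camera("wrist")[:,:,::-1]
sc=ctrl.read_camera("scene")[:,:,::-1][190:330,290:420]
sc=cv2.resize(sc,(416,448),interpolation=2)
w=cv2.resize(w[0:400,150:500],(384,448),interpolation=2)
cv2.imwrite("pics/c5.png",np.hstack([sc,w]))
for l in("flap_pad","flap_edge","hinge_axis","lip_edge"):
    print(l,[(np.round(q['centre'],4),round(q['score'],2)) for q in ctrl.place_of(l,"wrist")[:1]])
```

```text
[0.53627536 0.12249347 0.05533877] [ 0.29402723 -0.27599675  0.12850886]
flap_pad [(array([0.5435, 0.1242, 0.0845]), 0.66)]
flap_edge [(array([0.5781, 0.1397, 0.1077]), 0.94)]
hinge_axis []
lip_edge [(array([0.6055, 0.1404, 0.0633]), 0.79)]
```

View pics/c5.png

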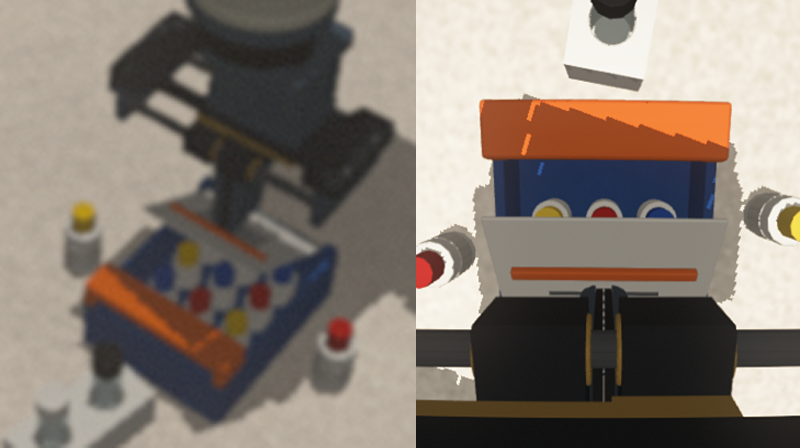

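The picture pair shows the tips on the outer face at about (605,290), just hinge-side of the rib (604,274), and the free edge at v=217, well short of the lip. I'll keep going straight down.

Emit:
servo_tool(targets="0 0 0.003 0 0 0 0;0 0 0.003 0 0 0 0;0 0 0.003 0 0 0 0;0 0 0.003 0 0 0 0;0 0 0 0 0 0 0")

```text
t: 8.83
tool_pos: [0.5364, 0.1225, 0.0435]
tool_rot: [-3.098, -0.519, 0.001]
wrist_force: [-0.4, 0.6, 0.1]
grip_width: 0.005
gripper_force: 0.2
```

```bash
cat > w.py <<'E'
from station import ctrl
import cv2,numpy as np,sys
s=ctrl.state();print(s['t'],s['tool_pos'],s['wrist_force'])
w=ctrl.read_camera("wrist")[:,:,::-1];cv2.imwrite(f"pics/{sys.argv[1]}.png",w)
for l in("flap_pad","flap_edge","lip_edge"):
    print(l,[(np.round(q['centre'],4),round(q['score'],2)) for q in ctrl.place_of(l,"wrist")[:1]])
# image columns through the middle of the rib: orange rows
i=w.astype(int)
for u in(270,370):
    m=(i[:,u,2]>120)&(i[:,u,1]<130)&(i[:,u,0]<90);r=np.flatnonzero(np.diff(m.astype(int)));print(u,"orange transitions",r)
E
python3 w.py w6
```

```text
8.8333 [0.53636931 0.12247855 0.04351481] [-0.35117885  0.6367388   0.1310158 ]
flap_pad [(array([0.6049, 0.1422, 0.064 ]), 0.51)]
flap_edge [(array([0.5847, 0.1413, 0.0913]), 0.94)]
lip_edge [(array([0.6061, 0.1422, 0.0622]), 0.81)]
270 orange transitions [ 84  87  93 140 225 237]
370 orange transitions [ 85  88 115 141 226 238]
```

Emit:
servo_tool(targets="0 0 0.003 0 0 0 0;0 0 0.003 0 0 0 0;0 0 0.003 0 0 0 0;0 0 0.002 0 0 0 0;0 0 0 0 0 0 0;0 0 0 0 0 0 0")

```text
t: 9.53
tool_pos: [0.5365, 0.1225, 0.033]
tool_rot: [-3.098, -0.519, 0.001]
wrist_force: [0.9, 0.1, 0.8]
grip_width: 0.003
gripper_force: 0.3
```

```bash
python3 w.py w7
```

```text
9.5333 [0.53653874 0.1225193  0.03301001] [0.86714983 0.09850736 0.78027711]
flap_pad [(array([0.5489, 0.1282, 0.0693]), 0.72)]
flap_edge [(array([0.5936, 0.1407, 0.0767]), 0.74)]
lip_edge [(array([0.5918, 0.1419, 0.0761]), 0.43)]
270 orange transitions [ 80  84  85  86  87  88  90 139 215 227]
370 orange transitions [ 81  84  87  88  90  94  97  98 102 103 106 108 112 140 216 228]
```

View pics/w7.png

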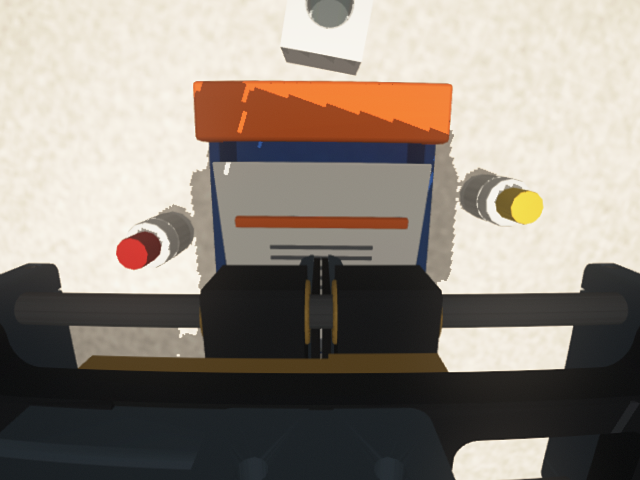

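The wrist view shows the flap nearly down: edge row 163, lip row 140, rib 215–227, tips at (320,257), all square.

Emit:
servo_tool(targets="0 0 0.003 0 0 0 0;0 0 0.003 0 0 0 0;0 0 0.002 0 0 0 0;0 0 0.002 0 0 0 0;0 0 0 0 0 0 0;0 0 0 0 0 0 0")

```text
t: 10.23
tool_pos: [0.5366, 0.1225, 0.023]
tool_rot: [-3.098, -0.519, 0.001]
wrist_force: [-0.1, -0.6, 0.9]
grip_width: 0.003
gripper_force: 0.3
```

Emit:
servo_tool(targets="0 0 0.002 0 0 0 0;0 0 0.001 0 0 0 0;0 0 0 0 0 0 0;0 0 0 0 0 0 0")

```text
t: 10.57
tool_pos: [0.5368, 0.1225, 0.0202]
tool_rot: [-3.098, -0.519, -0.0]
wrist_force: [1.1, 0.3, 1.0]
grip_width: 0.006
gripper_force: 0.4
```

```bash
python3 w.py w8
```

```text
10.5667 [0.53676978 0.12253826 0.02018606] [1.11021216 0.30569762 1.03762562]
flap_pad [(array([0.5512, 0.1282, 0.0583]), 0.56)]
flap_edge [(array([0.596 , 0.145 , 0.0533]), 0.66)]
lip_edge [(array([0.6049, 0.144 , 0.0606]), 0.55)]
270 orange transitions [ 75  83  84  86  87 138 207 218]
370 orange transitions [ 75  86  87 101 103 107 108 139 208 219]
```

Emit:
servo_tool(targets="0 0 0.001 0 0 0 0;0 0 0.001 0 0 0 0;0 0 0 0 0 0 0")

```text
t: 11.02
tool_pos: [0.5367, 0.1225, 0.018]
tool_rot: [3.098, 0.519, -0.0]
wrist_force: [1.2, 1.0, 1.1]
grip_width: 0.004
gripper_force: 0.4
```

Emit:
servo_tool(targets="0 0 0.001 0 0 0 0;0 0 0 0 0 0 0")

```text
t: 11.18
tool_pos: [0.5367, 0.1225, 0.0171]
tool_rot: [3.098, 0.519, -0.0]
wrist_force: [0.8, 0.9, 1.7]
grip_width: 0.001
gripper_force: 0.5
```

Emit:
servo_tool(targets="0 0 0.001 0 0 0 0;0 0 0 0 0 0 0")

```text
t: 11.35
tool_pos: [0.5367, 0.1226, 0.0161]
tool_rot: [-3.098, -0.519, 0.0]
wrist_force: [0.3, 0.2, 0.8]
grip_width: 0.004
gripper_force: 0.4
```

Emit:
servo_tool(targets="0 0 0.001 0 0 0 0;0 0 0 0 0 0 0")

```text
t: 11.52
tool_pos: [0.5368, 0.1225, 0.0153]
tool_rot: [3.098, 0.519, 0.0]
wrist_force: [-0.9, 0.2, 4.8]
grip_width: 0.004
gripper_force: 2.9
```

Emit:
servo_tool(targets="0 0 0.001 0 0 0 0;0 0 0 0 0 0 0")

```text
t: 11.68
tool_pos: [0.5371, 0.1226, 0.0147]
tool_rot: [3.098, 0.519, 0.001]
wrist_force: [-1.1, 0.3, 15.1]
grip_width: 0.006
gripper_force: 7.3
```

```bash
python3 w.py w9
```

```text
11.6833 [0.53708943 0.12262983 0.01467345] [-1.11088826  0.27780822 15.10073701]
flap_pad [(array([0.548 , 0.1294, 0.0517]), 0.59)]
flap_edge [(array([0.5965, 0.1458, 0.0462]), 0.69)]
lip_edge [(array([0.6028, 0.1471, 0.0604]), 0.86)]
270 orange transitions [ 73  77  78  87  88  90  91 139 205 216]
370 orange transitions [ 74  90  91  93  94  99 100 102 103 140 206 217]
```

The flap is on its stop (15 N). I'll ease to a moderate press, then push along.

Emit:
servo_tool(targets="0 0 -0.0006 0 0 0 0;0 0 0 0 0 0 0;0.001 0 0 0 0 0 0;0.0015 0 0 0 0 0 0;0.0015 0 0 0 0 0 0;0.002 0 0 0 0 0 0;0.002 0 0 0 0 0 0;0 0 0 0 0 0 0")

```text
t: 12.55
tool_pos: [0.5448, 0.1252, 0.0151]
tool_rot: [3.098, 0.519, 0.001]
wrist_force: [0.7, 0.3, 7.2]
grip_width: 0.005
gripper_force: 3.5
```

```bash
python3 w.py w10
```

```text
12.55 [0.54479127 0.12520567 0.01510472] [0.67208264 0.33053659 7.15079033]
flap_pad [(array([0.5582, 0.1333, 0.0524]), 0.7)]
flap_edge [(array([0.605 , 0.1465, 0.0457]), 0.73)]
lip_edge [(array([0.6022, 0.1434, 0.0645]), 0.69)]
270 orange transitions [ 93 159 205 216]
370 orange transitions [ 95  98  99 100 101 102 103 105 108 109 111 160 206 217]
```

Rib rows are unchanged while the lip row moved 20, so the flap is being drawn by friction and is now entering the slot. Continue.

Emit:
servo_tool(targets="0.002 0 0 0 0 0 0;0.002 0 0 0 0 0 0;0.002 0 0 0 0 0 0;0.001 0 0 0 0 0 0;0 0 0 0 0 0 0")

```text
t: 13.17
tool_pos: [0.5513, 0.1274, 0.0151]
tool_rot: [3.098, 0.519, 0.001]
wrist_force: [0.3, -0.3, 6.6]
grip_width: 0.006
gripper_force: 3.3
```

Emit:
servo_tool(targets="0.001 0 0 0 0 0 0;0.001 0 0 0 0 0 0;0.001 0 0 0 0 0 0;0 0 0 0 0 0 0")

```text
t: 13.5
tool_pos: [0.5527, 0.1281, 0.0148]
tool_rot: [3.098, 0.519, -0.003]
wrist_force: [-5.7, -2.2, 9.1]
grip_width: 0.002
gripper_force: 4.4
```

```bash
python3 w.py w11
```

```text
13.5 [0.55267038 0.12810246 0.0147791 ] [-5.69150283 -2.23696185  9.06903727]
flap_pad [(array([0.5684, 0.1336, 0.0545]), 0.83)]
flap_edge []
lip_edge [(array([0.6063, 0.1417, 0.0609]), 0.97)]
270 orange transitions [114 179 207 218]
370 orange transitions [115 179 208 219]
```

The horizontal force reached 6 N after 16.8 mm of travel, so the flap is at the end stop. I'll lift straight up.

Emit:
servo_tool(targets="0 0 -0.001 0 0 0 0;0 0 -0.001 0 0 0 0;0 0 -0.002 0 0 0 0;0 0 -0.004 0 0 0 0;0 0 -0.008 0 0 0 0;0 0 -0.015 0 0 0 0;0 0 -0.02 0 0 0 0;0 0 -0.025 0 0 0 0;0 0 -0.025 0 0 0 0;0 0 0 0 0 0 0")

```text
t: 14.53
tool_pos: [0.5564, 0.1288, 0.1209]
tool_rot: [3.098, 0.519, 0.011]
wrist_force: [0.9, 0.6, 0.1]
grip_width: 0.005
gripper_force: 0.0
```

```bash
python3 w.py w12
```

```text
14.5333 [0.5563718  0.1288218  0.12087855] [0.89279623 0.60396589 0.05094736]
flap_pad [(array([0.5649, 0.134 , 0.0527]), 0.58)]
flap_edge [(array([0.5657, 0.1314, 0.0561]), 0.42)]
lip_edge [(array([0.6049, 0.1449, 0.0631]), 0.77)]
270 orange transitions [136 175 193 200]
370 orange transitions [137 175 194 201]
```

View pics/w12.png

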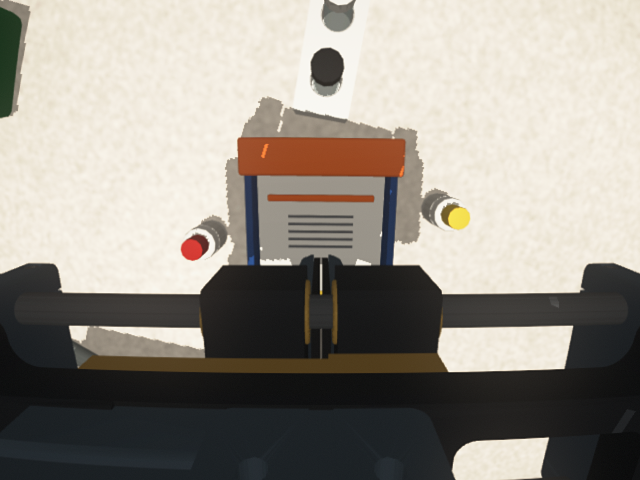

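The wrist view shows the flap held under the lip (lip edge row 175, rib 194–200, gap about 13 mm against 14 mm expected at full tuck). The bottles and stand are where they were.

```bash
python3 -c "
from station import ctrl
print(ctrl.close_job())"
```

```text
the job is handed in; nothing more can be done
None
```

The flap is folded down and pushed to its stop under the orange lip; after letting go, the lip was holding it shut, and I handed the job in at about 14.6 s.

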